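Load a vial into the push-to-open sample drawer

TASK

Load the tall slim vial into the sample loader: press the drawer front gently inward until its touch latch lets go and the drawer springs out, stand the vial fully down in the round well of the drawer, then press the drawer gently back in until it latches shut and stays shut by itself. Leave the other things on the bench where they are.

Things in the scene. Friction and masses are not known exactly. Their poses are not given: they have to be found in the camera images.
- loader: Low light-grey instrument box fixed on the bench, 200 mm wide (y), 115 mm high, 215 mm deep. Origin: on the bench, centre of the lower edge of its front plane; x points into the box (away from the robot, the way the drawer is pressed), y along the front to the left, z up. The drawer front fills the middle of its front.
- front (a point): Flat front plate of the drawer, 124 wide, 98 high, 10 mm thick, no handle. Origin: centre of its outer face, 56 mm above the bench; axes as the loader (x inward). Latched, this face stands 10 mm before the loader's front plane. Press it anywhere, along +x; its top edge is 105 mm above the bench, the loader's 115 mm top begins right behind it. It breaks above 25 N.
- drawer (a joint): Drawer slide, m: 0 latched, positive = out towards the robot, 0.084 fully out, -0.0055 hard stop. A spring pushes it out (6.5 N when shut, 3.5 N when out). Latched: press over 4 mm further in, let go: it springs fully out. Out: press in past -0.004, let go: it returns to 0 and stays latched. No click is felt; the sharp rise of force at the hard stop shows it was pressed far enough.
- well (a point): Centre of the floor of the round well in the tray; axes as the loader's. Well 26 mm wide, 28 mm deep, 3 mm chamfer at its mouth; floor 14 mm, flat tray top 42 mm above the bench. It lies 54 mm behind the outer face of the front plate; with the drawer out it is in the open, 40 mm before the loader; shut, it is hidden. The tray breaks if the vial is pressed on it with over 25 N.
- vial: The tall slim vial: an amber glass cylinder 23 mm in diameter, 75 mm high, with a black screw cap of the same width, 40 g. Stands loose on the bench; origin at the centre of its underside, z along it.
- short_vial: Bystander: squat amber vial with black cap, 30 mm in diameter, 42 mm high. Origin at the centre of its underside.
- wide_bottle: Bystander: wide amber bottle with black cap, 52 mm in diameter, 88 mm high. Origin at the centre of its underside.
- beaker: Bystander: open white plastic cup, 68 mm wide, 85 mm high. Origin under its centre.
- spanner: Bystander: steel spanner lying on the bench. Origin at its middle.
- coupling: Bystander: brass and steel tube coupling 55 mm long. Origin under its centre.
- parts_tray: Bystander: clear open tray, 90 x 140 x 30 mm. Origin under its centre.
Not all that is in view belongs to the job. Leave any pink look-alike of the vial alone.

How it is judged:
By the outcome, as a careful person would: the job done as asked, in the order asked, and still so for the second after the job is handed in, with the robot touching nothing.
It also fails if it takes over 72 s, if anything falls off the work surface, if the arm or the gripper's body presses on something with over 40 N, if the wrist force passes 120 N, or if a joint passes its speed limit or range.

ROBOT

A 6-joint arm with a two-finger parallel gripper is mounted at the origin on the work surface. World frame = base frame: x ahead of the robot, y to its left, z up, the work surface at z = 0. Lengths are in mm, angles in rad, forces in N, time in s.
With the tool pointing down it reaches from about 275 to 750 mm from the base axis. Payload 10.2 kg.
Tool frame: the origin (TCP) lies midway between the tips of the shut fingers; the grasp point (between the pads) lies 19 mm behind it; x points along the fingers, y is the direction in which the jaws open and shut, and the axes are right-handed (so a half turn about x gives the same grasp; the last joint's range is limited). The gripper opens to 85 mm and grips with 20 to 120 N. Pads are 22 mm wide; open, the fingers measure 114 mm over their backs; the gripper's body (76 mm by 85 mm) begins 54 mm behind the grasp point. The pads swing forward as they close: fully open they stand 13 mm farther back than shut.
Start: joints at [-1.423, 0.313, 1.498, -0, 1.331, -0.223], TCP at [190.227, -489.331, 201.394] pointing down, gripper open.
Joint ranges: [-2.94, 2.94], [-0.97, 2.17], [0.19, 2.56], [-1.23, 4.37], [0.02, 3.11], [-2.88, 2.88]. Speed limits (rad/s): [2.39, 2.39, 3.01, 3.14, 3.14, 3.14].

INTERFACE

Orientations are given as a unit quaternion [w, x, y, z].
In Python, from rig import sense, capture, get_calibration, finish_job gives the robot as it stands.
- The arm moves only by the tool jog_arm, never from a script. Its argument "increments" is a list of rows, each an object of numbers: "rx", "ry", "rz": the turn, a rotation vector about the tool's x, y, z in rad; "x", "y", "z": the shift along the tool's x, y, z in mm; "hand": the finger opening in mm, from 0 to 85.4. A call has 1 to 5 rows; each row shifts and turns the commanded pose from where the row before left it, along the tool's axes as they then stand; what a row does not reach is not made up. A row lasts 1/8 s, in which the tool goes at most 62.5 mm and 10.7 degrees, less where a joint would pass 70% of its speed; a pose out of reach is approached as far as the arm can. A call with a gripper value outside its range is refused whole. The fingers move at their own pace and stop on an object; "force" is the grip in N (left out, the last holds). Time passes only in rows, so rows that do not move let the fingers close. It gives the time, the measured TCP pose, the force and the opening at its end, in the units of the state.
- sense(): the state, without advancing time (a new reading comes with each control period).
- capture(name): name is "side" or "top"; returns the picture (400x640x3 uint8, red, green, blue); there is no depth.
- get_calibration(name): a dict with "camera_matrix" (3x3 intrinsics, pixels), "R" (3x3) and "t" (3): a world point X has camera coordinates R X + t. Camera axes: x right, y down, z forward; pixel columns grow to the right and rows downward; lengths in mm; the calibration is good to about 2 mm. A picture is of the moment at which its call begins. get_calibration takes no time and is no camera call.
- finish_job(): hands the job in, once; it reports no verdict.
The state is a dict: "time_s": time; "joints": joint angles; "dq": joint speeds; "tau": joint torques, N m; "eef_pos": TCP position; "ee_rot": TCP orientation; "force": force on the tool from outside, world axes, zero at the start; "wrist_torque": the same for the moment, N m; "grip_width": opening from 0.0 (shut) to 1.0 (fully open).
Only numpy, scipy, OpenCV 4.12 (cv2) and the standard library are available. Lean on these libraries where they do the work, as an engineer would, in place of code of your own. Each camera call takes 0.05 s, during which the arm holds its last target.

## Working session

There is one attempt and no reset: what is moved stays moved. The work goes in short steps, Python scripts to look and compute and a tool call to move; the robot and the scene stay as the last step left them, time stands still between calls to the robot, and variables do not carry over. Pictures are saved under pics/ and viewed, and the job is handed in when it is done.

Besides the shell and the picture viewer there is one more tool, called after ">>>" in YAML: its name, and indented under it one key for each argument. jog_arm: Moves the arm, as the interface text tells. Its arguments: {"type":"object","properties":{"increments":{"type":"array","items":{"type":"object","properties":{"rx":{"type":"number"},"ry":{"type":"number"},"rz":{"type":"number"},"x":{"type":"number"},"y":{"type":"number"},"z":{"type":"number"},"hand":{"type":"number"}}}},"force":{"type":"number"}},"required":["increments"]}

```bash
ls; mkdir -p pics
python3 - <<'E'
from rig import *
import cv2
for n in ("side","top"):
    cv2.imwrite(f"pics/{n}0.png",capture(n)[:,:,::-1]); c=get_calibration(n); print(n,c)
print(sense())
E
```

```text
pics
side {'camera_matrix': array([[364.56329261,   0.        , 317.98485756],
       [  0.        , 364.56329261, 197.27477844],
       [  0.        ,   0.        ,   1.        ]]), 'R': array([[ 0.99210983, -0.12506768,  0.00872676],
       [-0.08654017, -0.7335254 , -0.67413002],
       [ 0.09071318,  0.66805581, -0.73856114]]), 't': array([-489.99815573,   50.14958189,  933.96340786])}
top {'camera_matrix': array([[487.01227478,   0.        , 321.83508999],
       [  0.        , 487.01227478, 199.32071473],
       [  0.        ,   0.        ,   1.        ]]), 'R': array([[-0.00766486, -0.99993526,  0.00841019],
       [-0.99693093,  0.00698601, -0.07797384],
       [ 0.07791003, -0.00898204, -0.99691993]]), 't': array([ -30.67091801,  491.05946395, 1307.12750546])}
{'time_s': 0.1, 'joints': array([-1.42343871e+00,  3.13374068e-01,  1.49833035e+00,  2.01253528e-05,
        1.33099421e+00, -2.23408877e-01]), 'dq': array([-0.00103942, -0.0019758 , -0.00157116, -0.00163833, -0.00062614,
        0.00130631]), 'tau': array([ 2.60644032e-03, -4.12901330e+01, -2.60140568e+01, -1.38865148e-04,
        3.05780952e-03,  7.15633206e-06]), 'eef_pos': array([ 190.17547634, -489.07831167,  200.91412188]), 'ee_rot': array([ 0.12994404,  0.69501297,  0.13072499, -0.69496942]), 'force': array([-0.06764956,  0.41805252,  0.88919841]), 'wrist_torque': array([-0.00403305, -0.04472537, -0.0293494 ]), 'grip_width': 0.9971012803169056}
```

View pics/side0.png

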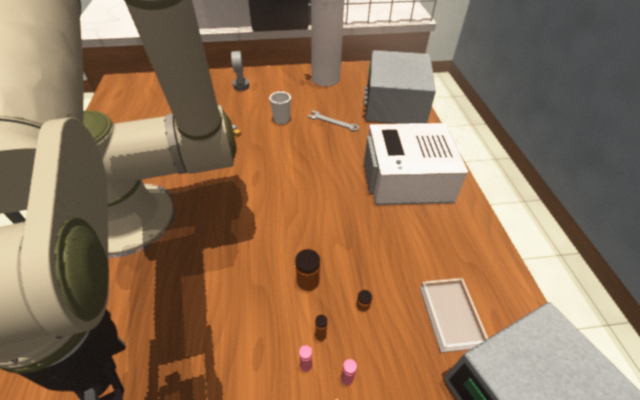

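View pics/top0.png

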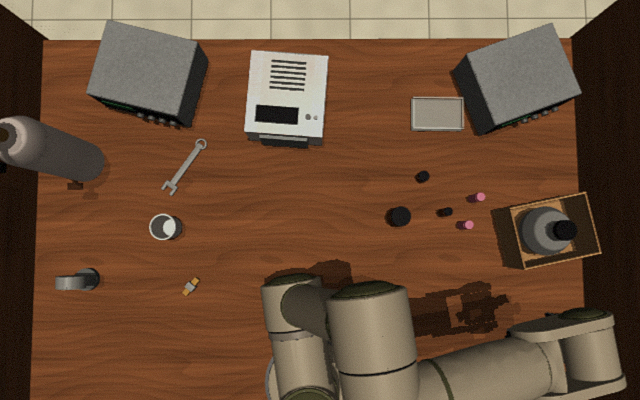

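The side view shows the tall vial at about (321,327), the bottle at (308,268), the short vial at (365,299) and the pink look-alikes at (306,357) and (349,371). In the top view the vial cap is at (445,212), the loader front edge is at row ~140 (columns 246–325), and the drawer front is at (283,142). Next I'll measure these.

```bash
cat > h.py <<'E'
import numpy as np, cv2
from rig import *
def ray(n,uv):
    c=get_calibration(n);K,R,t=map(np.array,(c["camera_matrix"],c["R"],c["t"]))
    o=-R.T@t; d=R.T@np.linalg.solve(K,[uv[0],uv[1],1]); return o,d/np.linalg.norm(d)
def plane(n,uv,z):
    o,d=ray(n,uv); return (o+d*(z-o[2])/d[2]).round(1)
def proj(n,X):
    c=get_calibration(n);q=c["R"]@np.array(X,float)+c["t"];p=c["camera_matrix"]@q;return (p[:2]/p[2]).round(1)
def tri(a,b):
    (o,d),(p,e)=ray("side",a),ray("top",b)
    s=np.linalg.lstsq(np.c_[d,-e],p-o,rcond=None)[0]
    A=o+d*s[0];B=p+e*s[1];return ((A+B)/2).round(1),np.linalg.norm(A-B).round(1)
def crop(n,src,box,k,out):
    x0,y0,x1,y1=box;cv2.imwrite(out,cv2.resize(cv2.imread(src)[y0:y1,x0:x1],None,fx=k,fy=k,interpolation=cv2.INTER_CUBIC))
E
python3 - <<'E'
from h import *
crop("s","pics/side0.png",(280,240,400,390),5,"pics/s_v.png") if 0 else None
im=cv2.imread("pics/top0.png");sd=cv2.imread("pics/side0.png")
a=cv2.resize(im[160:235,380,None] if 0 else im[160:235,385:495],None,fx=7,fy=7,interpolation=cv2.INTER_CUBIC)
b=cv2.resize(im[40:155,235:340],None,fx=5,fy=5,interpolation=cv2.INTER_CUBIC)
c=cv2.resize(sd[250:390,280:390],None,fx=4,fy=4,interpolation=cv2.INTER_CUBIC)
d=cv2.resize(sd[115:210,355:475],None,fx=6,fy=6,interpolation=cv2.INTER_CUBIC)
for n,i in zip(("tv","tl","sv","sl"),(a,b,c,d)): cv2.imwrite(f"pics/{n}.png",i)
E
```

```text
(no output)
```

View pics/tv.png

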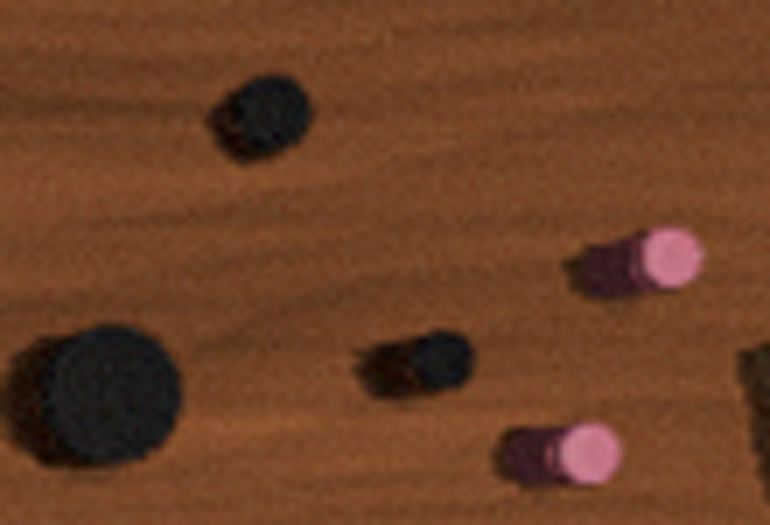

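View pics/tl.png

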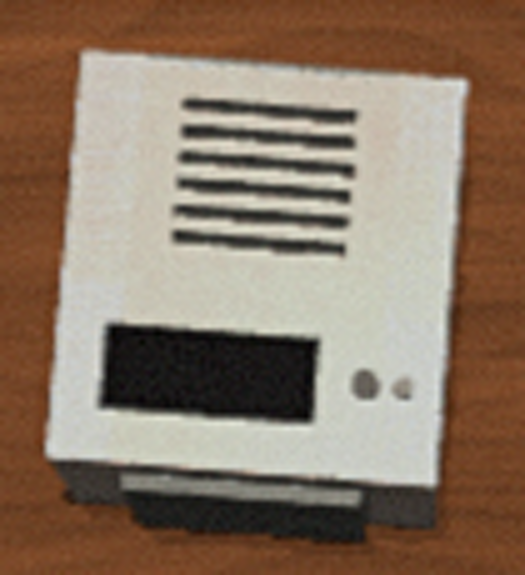

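View pics/sv.png

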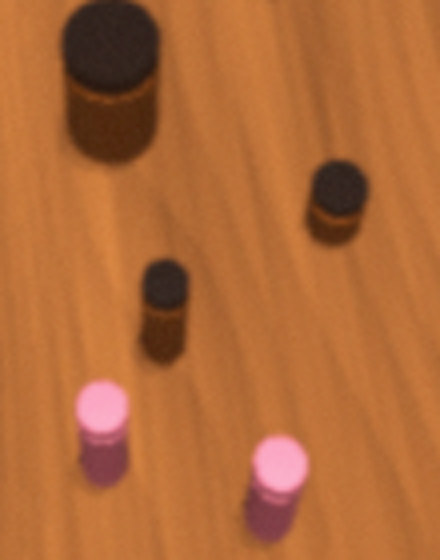

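View pics/sl.png

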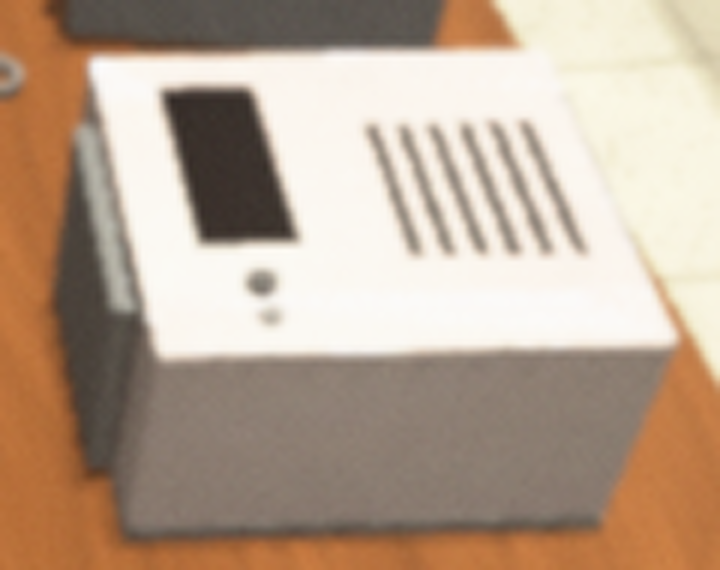

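Run:
```python
from h import *
f=lambda x,y,k,ox,oy:((x+.5)/k-.5+ox,(y+.5)/k-.5+oy)
tl=lambda x,y:f(x,y,5,235,40); tv=lambda x,y:f(x,y,7,385,160); sv=lambda x,y:f(x,y,4,280,250); sl=lambda x,y:f(x,y,6,355,115)
P=[plane("top",tl(*p),115) for p in ((48,458),(436,487),(467,80),(82,52))]
print("top corners FL FR BR BL",P)
for i in range(4): print(np.linalg.norm(P[i]-P[(i+1)%4]).round(1))
d=P[0]-P[1];print("yaw y-axis",np.arctan2(-d[0],d[1])); d=(P[3]+P[2]-P[0]-P[1]);print("yaw x",np.arctan2(d[1],d[0]))
S=[plane("side",sl(*p),115) for p in ((90,57),(158,358),(677,345),(552,50))];print("side",S)
print("tri",[tri(sl(*a),tl(*b)) for a,b in (((90,57),(48,458)),((158,358),(436,487)),((677,345),(467,80)))])
print("plate top", [plane("top",tl(*p),105) for p in ((122,490),(360,506))],[plane("side",sl(*p),105) for p in ((78,125),(112,312))])
for nm,a,b,h in (("vial",(166,282),(443,360),75),("short",(340,187),(272,115),42),("bottle",(112,45),(112,395),88),("pk1",(102,407),(590,454),75),("pk2",(279,464),(671,258),75)):
    print(nm,plane("side",sv(*a),h),plane("top",tv(*b),h),tri(sv(*a),tv(*b)))
```

```text
top corners FL FR BR BL [array([659. , 163.3, 115. ]), array([642.9, -34.5, 115. ]), array([856.1, -52.2, 115. ]), array([871.8, 146.8, 115. ])]
198.5
213.9
199.6
213.4
yaw y-axis -0.08121630645073769
yaw x -0.08010987822620022
side [array([658.7, 163.6, 115. ]), array([641.8, -37.1, 115. ]), array([853.9, -54.2, 115. ]), array([875.5, 144.4, 115. ])]
tri [(array([658.8, 163.3, 115.3]), np.float64(0.3)), (array([643.1, -34.5, 112.5]), np.float64(0.6)), (array([856.2, -52.1, 112.8]), np.float64(1.3))]
plate top [array([644.3, 126.8, 105. ]), array([635.3,   4.5, 105. ])] [array([646.1, 126.9, 105. ]), array([633.1,   2.2, 105. ])]
vial [ 453.1 -364.6   75. ] [ 453.6 -362.4   75. ] (array([ 453.6, -363.3,   71.9]), np.float64(0.4))
short [ 550.4 -311.2   42. ] [ 550.1 -308.    42. ] (array([ 551. , -309. ,   37.6]), np.float64(0.6))
bottle [ 441.2 -242.3   88. ] [ 440.9 -236.4   88. ] (array([ 441.4, -237.6,   80.7]), np.float64(0.4))
pk1 [ 418.  -417.3   75. ] [ 418.2 -416.3   75. ] (array([ 418.1, -416.8,   73.4]), np.float64(0.2))
pk2 [ 490.5 -450.2   75. ] [ 491.2 -448.9   75. ] (array([ 491. , -449.6,   72.9]), np.float64(0.6))
```

```bash
cat >> h.py <<'E'
from scipy.spatial.transform import Rotation as Ro
U=np.array([np.cos(.0805),-np.sin(.0805),0]);L=np.array([np.sin(.0805),np.cos(.0805),0]);F0=np.array([650.7,64.0,0])
def go(target,sgn=1,yaw=None):
    s=sense();q=s["ee_rot"];R=Ro.from_quat([q[1],q[2],q[3],q[0]])
    y=sgn*L if yaw is None else np.array([np.sin(-yaw),np.cos(-yaw),0])
    x=np.array([0,0,-1.]);Rt=Ro.from_matrix(np.c_[x,y,np.cross(x,y)])
    d=np.array(target)-s["eef_pos"]
    print("t",s["time_s"],"pos",s["eef_pos"].round(1),"force",s["force"].round(2),"grip",s["grip_width"].round(3),"joints",s["joints"].round(2))
    print("rotvec tool",(R.inv()*Rt).as_rotvec().round(4),"shift cur axes",R.inv().apply(d).round(1),"shift after turn",Rt.inv().apply(d).round(1))
    return R
E
python3 - <<'E'
from h import *
for o in (30,11,): print(F0-U*(10+o))
print(F0-U*40)
R=go([*(F0-U*50)[:2],160]);print(R.as_matrix().round(3))
go([*(F0-U*50)[:2],160],-1)
E
```

```text
[610.82953503  67.21652339   0.        ]
[629.76800589  65.68867478   0.        ]
[610.82953503  67.21652339   0.        ]Traceback (most recent call last):
  File "<stdin>", line 4, in <module>
  File "h.py", line 23, in go
    print("t",s["time_s"],"pos",s["eef_pos"].round(1),"force",s["force"].round(2),"grip",s["grip_width"].round(3),"joints",s["joints"].round(2))
                                                                                         ^^^^^^^^^^^^^^^^^^^^^
AttributeError: 'float' object has no attribute 'round'
```

```bash
sed -i 's/s\["grip_width"\].round(3)/round(s["grip_width"],3)/' h.py
python3 - <<'E'
from h import *
R=go([*(F0-U*50)[:2],160]);print(R.as_matrix().round(3))
go([*(F0-U*50)[:2],160],-1)
E
```

```text
t 0.1 pos [ 190.2 -489.1  200.9] force [-0.07  0.42  0.89] grip 0.997 joints [-1.42  0.31  1.5   0.    1.33 -0.22]
rotvec tool [-2.6903e+00 -1.5000e-03 -0.0000e+00] shift cur axes [  41.5 -370.4 -584.6] shift after turn [ 40.9 588.3 364.6]
[[-0.     0.362 -0.932]
 [ 0.001 -0.932 -0.362]
 [-1.    -0.001 -0.   ]]
t 0.1 pos [ 190.2 -489.1  200.9] force [-0.07  0.42  0.89] grip 0.997 joints [-1.42  0.31  1.5   0.    1.33 -0.22]
rotvec tool [ 0.4513 -0.      0.0011] shift cur axes [  41.5 -370.4 -584.6] shift after turn [  40.9 -588.3 -364.6]
```

>>> jog_arm:
  increments:
    - {"rx": 0.15,"hand": 0}
    - {"rx": 0.15}
    - {"rx": 0.15}
    - {"y": -50,"z": -25}
    - {"y": -50,"z": -25}
  force: 40

```text
schema error: expected keys rx, ry, rz, x, y, z, hand
```

>>> jog_arm:
  increments:
    - {"y": -50,"z": -30}
    - {"y": -50,"z": -30}
    - {"y": -50,"z": -30}
    - {"y": -50,"z": -30}
    - {"y": -50,"z": -30}

```text
schema error: expected keys rx, ry, rz, x, y, z, hand
```

>>> jog_arm:
  increments:
    - {"y": -50,"z": -30}
    - {"y": -50,"z": -30}
    - {"y": -50,"z": -30}
    - {"y": -50,"z": -30}
    - {"y": -30,"z": -20}

```text
schema error: expected keys rx, ry, rz, x, y, z, hand
```

Run:
```python
from h import *
go([*(F0-U*40)[:2],65],-1)
```

```text
t 0.1 pos [ 190.2 -489.1  200.9] force [-0.07  0.42  0.89] grip 0.997 joints [-1.42  0.31  1.5   0.    1.33 -0.22]
rotvec tool [ 0.4513 -0.      0.0011] shift cur axes [ 136.5 -365.9 -593.6] shift after turn [ 135.9 -588.3 -374.6]
```

All keys are required in each row.

>>> jog_arm:
  increments:
    - {"rx": 0.15,"ry": 0,"rz": 0,"x": 0,"y": 0,"z": 0,"hand": 0}
    - {"rx": 0.15,"ry": 0,"rz": 0,"x": 0,"y": 0,"z": 0,"hand": 0}
    - {"rx": 0.15,"ry": 0,"rz": 0,"x": 0,"y": 0,"z": 0,"hand": 0}
    - {"rx": 0,"ry": 0,"rz": 0,"x": 0,"y": -40,"z": -25,"hand": 0}
    - {"rx": 0,"ry": 0,"rz": 0,"x": 0,"y": -40,"z": -25,"hand": 0}
  force: 40

```text
time_s: 0.72
eef_pos: [246.8, -412.5, 200.9]
ee_rot: [0.029, -0.706, 0.028, 0.707]
force: [0.6, -0.4, 0.1]
grip_width: 0.002
```

>>> jog_arm:
  increments:
    - {"rx": 0,"ry": 0,"rz": 0,"x": 0,"y": -50,"z": -30,"hand": 0}
    - {"rx": 0,"ry": 0,"rz": 0,"x": 0,"y": -50,"z": -30,"hand": 0}
    - {"rx": 0,"ry": 0,"rz": 0,"x": 0,"y": -50,"z": -30,"hand": 0}
    - {"rx": 0,"ry": 0,"rz": 0,"x": 0,"y": -50,"z": -30,"hand": 0}
    - {"rx": 0,"ry": 0,"rz": 0,"x": 0,"y": -50,"z": -30,"hand": 0}

```text
time_s: 1.35
eef_pos: [416.5, -174.4, 201.3]
ee_rot: [0.028, -0.707, 0.028, 0.707]
force: [1.1, -1.0, -0.1]
grip_width: 0.005
```

Run:
```python
from h import *
go([*(F0-U*50)[:2],65],-1)
```

```text
t 1.35 pos [ 416.5 -174.4  201.3] force [ 1.08 -1.02 -0.11] grip 0.005 joints [-0.66  0.15  1.7  -0.    1.29  0.99]
rotvec tool [0.0012 0.0001 0.    ] shift cur axes [ 136.3 -256.3 -164.6] shift after turn [ 136.3 -256.5 -164.3]
```

>>> jog_arm:
  increments:
    - {"rx": 0,"ry": 0,"rz": 0,"x": 0,"y": -50,"z": -30,"hand": 0}
    - {"rx": 0,"ry": 0,"rz": 0,"x": 0,"y": -50,"z": -30,"hand": 0}
    - {"rx": 0,"ry": 0,"rz": 0,"x": 0,"y": -50,"z": -30,"hand": 0}
    - {"rx": 0,"ry": 0,"rz": 0,"x": 0,"y": -50,"z": -30,"hand": 0}
    - {"rx": 0,"ry": 0,"rz": 0,"x": 10,"y": -55,"z": -30,"hand": 0}

```text
time_s: 1.98
eef_pos: [586.0, 67.0, 191.7]
ee_rot: [-0.028, 0.707, -0.028, -0.706]
force: [0.2, -0.7, 0.9]
grip_width: 0.003
```

>>> jog_arm:
  increments:
    - {"rx": 0,"ry": 0,"rz": 0,"x": 40,"y": 0,"z": 0,"hand": 0}
    - {"rx": 0,"ry": 0,"rz": 0,"x": 40,"y": 0,"z": 0,"hand": 0}
    - {"rx": 0,"ry": 0,"rz": 0,"x": 40,"y": 0,"z": 0,"hand": 0}
    - {"rx": 0,"ry": 0,"rz": 0,"x": 6,"y": 0,"z": 0,"hand": 0}
    - {"rx": 0,"ry": 0,"rz": 0,"x": 0,"y": 0,"z": 0,"hand": 0}

```text
time_s: 2.6
eef_pos: [585.4, 65.3, 66.5]
ee_rot: [-0.028, 0.707, -0.028, -0.706]
force: [0.4, -1.5, 0.2]
grip_width: -0.004
```

Run:
```python
from h import *
go([*(F0-U*24)[:2],65],-1)
cv2.imwrite("pics/side1.png",cv2.resize(capture("side")[60:280,260:500,::-1],None,fx=3,fy=2.7,interpolation=cv2.INTER_CUBIC))
```

```text
t 2.6 pos [585.4  65.3  66.5] force [ 0.41 -1.5   0.2 ] grip -0.004 joints [-0.09  0.58  1.46  0.    1.1   1.56]
rotvec tool [ 0.0012 -0.0009  0.    ] shift cur axes [  1.5  -3.9 -41.2] shift after turn [  1.5  -4.  -41.2]
```

View pics/side1.png

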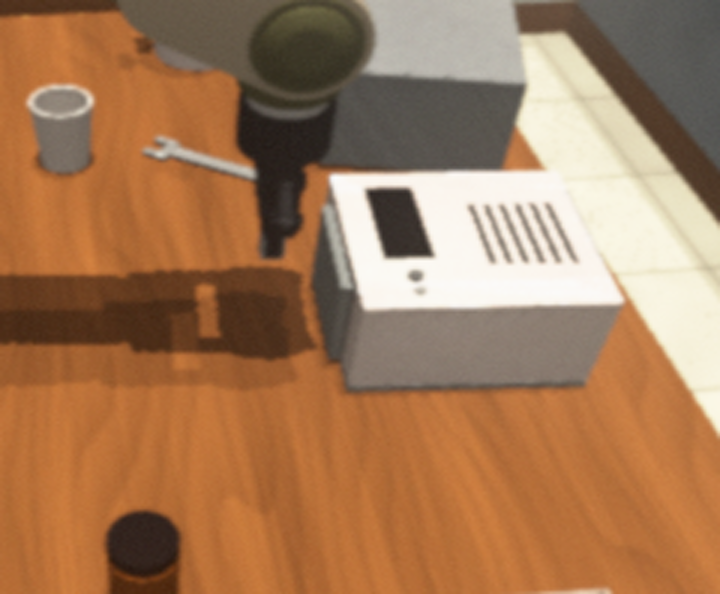

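The gripper (crop 275,250) is lined up before the drawer front (crop 335,290), with nothing in the way. I expect contact about 44 mm ahead.

>>> jog_arm:
  increments:
    - {"rx": 0,"ry": 0,"rz": 0,"x": 0,"y": -4,"z": -15,"hand": 0}
    - {"rx": 0,"ry": 0,"rz": 0,"x": 0,"y": 0,"z": -15,"hand": 0}
    - {"rx": 0,"ry": 0,"rz": 0,"x": 0,"y": 0,"z": -7,"hand": 0}
    - {"rx": 0,"ry": 0,"rz": 0,"x": 0,"y": 0,"z": -2,"hand": 0}
    - {"rx": 0,"ry": 0,"rz": 0,"x": 0,"y": 0,"z": 0,"hand": 0}

```text
time_s: 3.28
eef_pos: [624.0, 66.3, 65.9]
ee_rot: [-0.028, 0.707, -0.028, -0.706]
force: [0.5, 0.5, 0.2]
grip_width: -0.006
```

>>> jog_arm:
  increments:
    - {"rx": 0,"ry": 0,"rz": 0,"x": 0,"y": 0,"z": -2,"hand": 0}
    - {"rx": 0,"ry": 0,"rz": 0,"x": 0,"y": 0,"z": -2,"hand": 0}

```text
time_s: 3.52
eef_pos: [627.7, 66.0, 65.6]
ee_rot: [0.028, -0.706, 0.028, 0.707]
force: [-6.8, 0.1, 4.8]
grip_width: -0.005
```

>>> jog_arm:
  increments:
    - {"rx": 0,"ry": 0,"rz": 0,"x": 0,"y": 0,"z": -2,"hand": 0}

```text
time_s: 3.65
eef_pos: [629.2, 65.9, 65.6]
ee_rot: [0.028, -0.706, 0.028, 0.708]
force: [-6.8, 0.1, 5.5]
grip_width: 0.002
```

>>> jog_arm:
  increments:
    - {"rx": 0,"ry": 0,"rz": 0,"x": 0,"y": 0,"z": -1,"hand": 0}

```text
time_s: 3.78
eef_pos: [630.1, 65.8, 65.7]
ee_rot: [0.028, -0.706, 0.028, 0.708]
force: [-7.6, 0.8, 4.3]
grip_width: 0.001
```

>>> jog_arm:
  increments:
    - {"rx": 0,"ry": 0,"rz": 0,"x": 0,"y": 0,"z": -1,"hand": 0}

```text
time_s: 3.9
eef_pos: [631.1, 65.7, 65.6]
ee_rot: [0.028, -0.706, 0.028, 0.708]
force: [-6.4, -0.4, 5.1]
grip_width: -0.001
```

>>> jog_arm:
  increments:
    - {"rx": 0,"ry": 0,"rz": 0,"x": 0,"y": 0,"z": -0.7,"hand": 0}

```text
time_s: 4.03
eef_pos: [631.8, 65.7, 65.6]
ee_rot: [0.028, -0.706, 0.028, 0.708]
force: [-7.6, 0.2, 4.0]
grip_width: 0.001
```

>>> jog_arm:
  increments:
    - {"rx": 0,"ry": 0,"rz": 0,"x": 0,"y": 0,"z": -0.5,"hand": 0}

```text
time_s: 4.15
eef_pos: [632.3, 65.6, 65.7]
ee_rot: [0.028, -0.706, 0.028, 0.708]
force: [-6.3, 0.5, 4.4]
grip_width: -0.002
```

>>> jog_arm:
  increments:
    - {"rx": 0,"ry": 0,"rz": 0,"x": 0,"y": 0,"z": -0.5,"hand": 0}

```text
time_s: 4.28
eef_pos: [632.7, 65.6, 65.6]
ee_rot: [0.028, -0.706, 0.028, 0.708]
force: [-7.0, -0.1, 4.0]
grip_width: 0.002
```

>>> jog_arm:
  increments:
    - {"rx": 0,"ry": 0,"rz": 0,"x": 0,"y": 0,"z": -0.3,"hand": 0}

```text
time_s: 4.4
eef_pos: [633.1, 65.6, 65.6]
ee_rot: [0.028, -0.706, 0.028, 0.708]
force: [-7.3, -0.4, 4.5]
grip_width: -0.0
```

>>> jog_arm:
  increments:
    - {"rx": 0,"ry": 0,"rz": 0,"x": 0,"y": 0,"z": -0.4,"hand": 0}

```text
time_s: 4.53
eef_pos: [633.4, 65.5, 65.7]
ee_rot: [0.028, -0.706, 0.028, 0.708]
force: [-6.2, -0.4, 5.0]
grip_width: 0.001
```

>>> jog_arm:
  increments:
    - {"rx": 0,"ry": 0,"rz": 0,"x": 0,"y": 0,"z": -0.3,"hand": 0}

```text
time_s: 4.65
eef_pos: [633.7, 65.5, 65.6]
ee_rot: [0.028, -0.706, 0.028, 0.708]
force: [-6.5, -0.1, 4.3]
grip_width: 0.001
```

>>> jog_arm:
  increments:
    - {"rx": 0,"ry": 0,"rz": 0,"x": 0,"y": 0,"z": -0.4,"hand": 0}

```text
time_s: 4.78
eef_pos: [634.1, 65.5, 65.7]
ee_rot: [0.028, -0.706, 0.028, 0.708]
force: [-6.8, 0.4, 4.4]
grip_width: -0.002
```

>>> jog_arm:
  increments:
    - {"rx": 0,"ry": 0,"rz": 0,"x": 0,"y": 0,"z": -0.3,"hand": 0}

```text
time_s: 4.9
eef_pos: [634.4, 65.5, 65.6]
ee_rot: [0.028, -0.705, 0.028, 0.708]
force: [-9.1, 0.9, 5.8]
grip_width: -0.003
```

The force is rising at the hard stop, so I'll back off.

>>> jog_arm:
  increments:
    - {"rx": 0,"ry": 0,"rz": 0,"x": 0,"y": 0,"z": 10,"hand": 0}
    - {"rx": 0,"ry": 0,"rz": 0,"x": 0,"y": 0,"z": 30,"hand": 0}
    - {"rx": 0,"ry": 0,"rz": 0,"x": 0,"y": 0,"z": 40,"hand": 0}
    - {"rx": 0,"ry": 0,"rz": 0,"x": 0,"y": 0,"z": 40,"hand": 0}
    - {"rx": 0,"ry": 0,"rz": 0,"x": 0,"y": 0,"z": 20,"hand": 0}

```text
time_s: 5.52
eef_pos: [494.1, 76.7, 65.7]
ee_rot: [-0.028, 0.707, -0.028, -0.706]
force: [0.8, -0.3, 0.0]
grip_width: -0.001
```

Run:
```python
from h import *
go([453.4,-363.4,130],-1)
cv2.imwrite("pics/side2.png",capture("side")[:,:,::-1]);cv2.imwrite("pics/top2.png",capture("top")[:,:,::-1])
a=cv2.imread("pics/side2.png")[90:230,330:480];b=cv2.imread("pics/top2.png")[40:200,230:340]
cv2.imwrite("pics/c2.png",np.hstack([cv2.resize(a,(450,420),interpolation=2),cv2.resize(b,(330,480),interpolation=2)[:420]]))
```

```text
t 5.525 pos [494.1  76.7  65.7] force [ 0.76 -0.26  0.04] grip -0.001 joints [-0.08  0.41  1.74  0.    0.98  1.57]
rotvec tool [ 0.0015 -0.0005  0.    ] shift cur axes [-64.3 441.9   5.8] shift after turn [-64.3 442.    5.2]
```

View pics/c2.png

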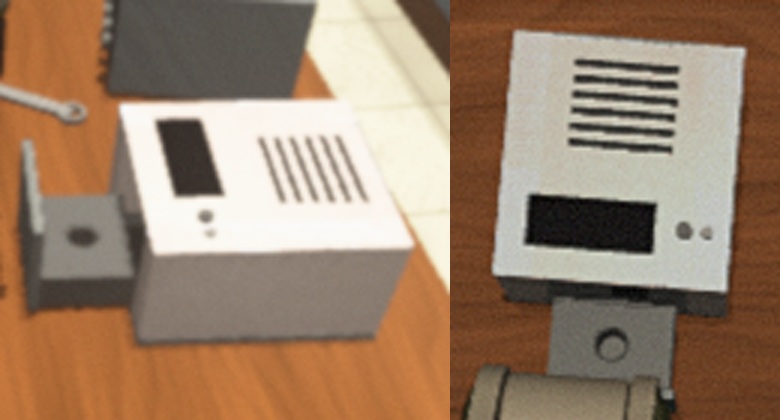

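The drawer is out. The well mouth is at side-crop (82,237) and top-crop (611,344). I'll measure it.

Run:
```python
from h import *
im=cv2.imread("pics/top2.png");sd=cv2.imread("pics/side2.png")
print(plane("top",(230+(161+.5)/3-.5,40+(344.5)/3-.5),42),plane("side",(330+82.5/3-.5,90+237.5/3-.5),42))
W=F0-U*40; print("expected",W,proj("top",[*W[:2],42]),proj("side",[*W[:2],42]))
a=cv2.resize(im[140:170,265:305],None,fx=10,fy=10,interpolation=2);b=cv2.resize(sd[155:185,340:380],None,fx=10,fy=10,interpolation=2)
for i,(n,o) in enumerate((("top",(265,140)),("side",(340,155)))):
    p=[(np.array(proj(n,[*(W[:2]+13*np.array([np.cos(t),np.sin(t)])),42]))-o+.5)*10-.5 for t in np.linspace(0,6.28,40)]
    cv2.polylines((a,b)[i],[np.int32(np.round(p))],True,(0,255,0),1)
cv2.imwrite("pics/w.png",np.hstack([a,b]))
```

```text
[611.4  68.7  42. ] [609.8  65.   42. ]
expected [610.82953503  67.21652339   0.        ] [283.9 154.5] [357.2 168.1]
```

View pics/w.png

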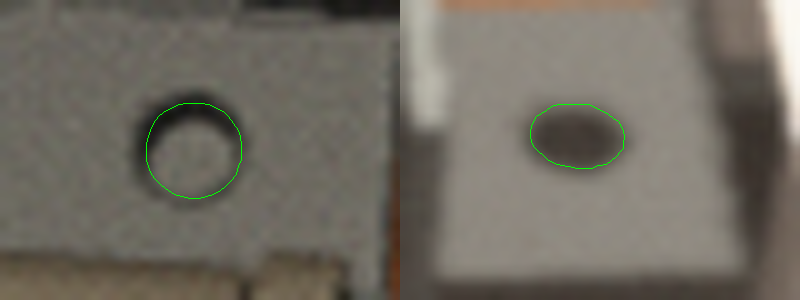

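>>> jog_arm:
  increments:
    - {"rx": 0,"ry": 0,"rz": 0,"x": -40,"y": 0,"z": 0,"hand": 45}
    - {"rx": 0,"ry": 0,"rz": 0,"x": -40,"y": 30,"z": 0,"hand": 45}
    - {"rx": 0,"ry": 0,"rz": 0,"x": 0,"y": 50,"z": 5,"hand": 45}
    - {"rx": 0,"ry": 0,"rz": 0,"x": 0,"y": 50,"z": 0,"hand": 45}
    - {"rx": 0,"ry": 0,"rz": 0,"x": 0,"y": 50,"z": 0,"hand": 45}

```text
time_s: 6.25
eef_pos: [477.2, -104.6, 145.9]
ee_rot: [-0.028, 0.707, -0.028, -0.706]
force: [1.1, -1.0, -0.1]
grip_width: 0.526
```

>>> jog_arm:
  increments:
    - {"rx": 0,"ry": 0,"rz": 0,"x": 0,"y": 50,"z": 0,"hand": 45}
    - {"rx": 0,"ry": 0,"rz": 0,"x": 0,"y": 50,"z": 0,"hand": 45}
    - {"rx": 0,"ry": 0,"rz": 0,"x": 0,"y": 50,"z": 0,"hand": 45}
    - {"rx": 0,"ry": 0,"rz": 0,"x": 0,"y": 50,"z": 0,"hand": 45}
    - {"rx": 0,"ry": 0,"rz": 0,"x": 0,"y": 50,"z": 0,"hand": 45}

```text
time_s: 6.88
eef_pos: [457.1, -354.2, 145.6]
ee_rot: [-0.028, 0.707, -0.028, -0.706]
force: [0.7, 0.5, -0.8]
grip_width: 0.527
```

>>> jog_arm:
  increments:
    - {"rx": 0,"ry": 0,"rz": 0,"x": 0,"y": 10,"z": 0,"hand": 45}
    - {"rx": 0,"ry": 0,"rz": 0,"x": 0,"y": 0,"z": 0,"hand": 45}

```text
time_s: 7.12
eef_pos: [456.2, -362.0, 145.3]
ee_rot: [-0.028, 0.707, -0.028, -0.706]
force: [-0.7, -0.6, -0.3]
grip_width: 0.526
```

Run:
```python
from h import *
go([453.4,-363.4,42],-1)
```

```text
t 7.125 pos [ 456.2 -362.   145.3] force [-0.71 -0.63 -0.3 ] grip 0.526 joints [-0.87  0.48  1.4   0.    1.26  0.78]
rotvec tool [ 0.0006 -0.0001  0.0002] shift cur axes [103.3   1.7   2.7] shift after turn [103.3   1.6   2.7]
```

>>> jog_arm:
  increments:
    - {"rx": 0,"ry": 0,"rz": 0,"x": 40,"y": 2,"z": 3,"hand": 45}
    - {"rx": 0,"ry": 0,"rz": 0,"x": 40,"y": 0,"z": 0,"hand": 45}
    - {"rx": 0,"ry": 0,"rz": 0,"x": 20,"y": 0,"z": 0,"hand": 45}
    - {"rx": 0,"ry": 0,"rz": 0,"x": 7,"y": 0,"z": 0,"hand": 45}
    - {"rx": 0,"ry": 0,"rz": 0,"x": 0,"y": 0,"z": 0,"hand": 45}

```text
time_s: 7.75
eef_pos: [453.4, -363.1, 39.1]
ee_rot: [-0.028, 0.707, -0.028, -0.706]
force: [-0.6, -0.3, 0.3]
grip_width: 0.525
```

Run:
```python
from h import *
go([453.4,-363.4,38],-1)
cv2.imwrite("pics/side3.png",cv2.resize(capture("side")[240:400,240:420,::-1],None,fx=3.7,fy=3.7,interpolation=2))
```

```text
t 7.75 pos [ 453.4 -363.1   39.1] force [-0.56 -0.27  0.33] grip 0.525 joints [-0.88  0.6   1.51  0.    1.03  0.77]
rotvec tool [ 0.0022 -0.0004 -0.0004] shift cur axes [1.1 0.3 0. ] shift after turn [1.1 0.3 0. ]
```

View pics/side3.png

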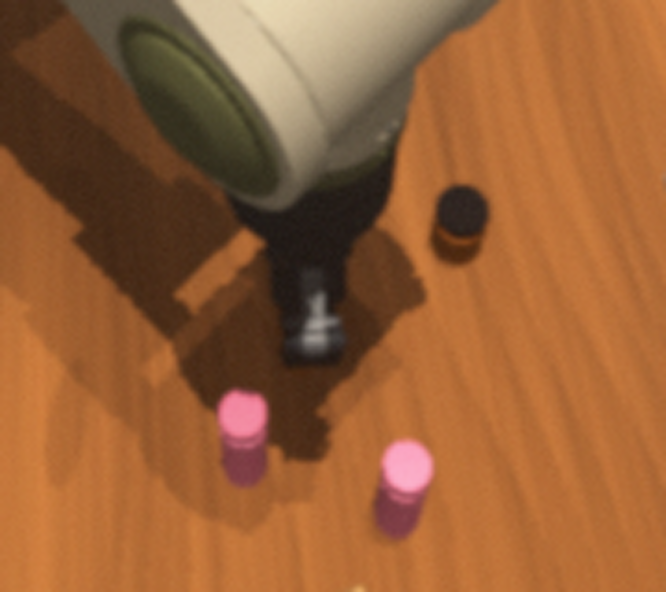

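The fingers straddle the vial at crop (313,335), with the pinks and the short vial clear. Closing.

>>> jog_arm:
  increments:
    - {"rx": 0,"ry": 0,"rz": 0,"x": 0,"y": 0,"z": 0,"hand": 15}
    - {"rx": 0,"ry": 0,"rz": 0,"x": 0,"y": 0,"z": 0,"hand": 15}
    - {"rx": 0,"ry": 0,"rz": 0,"x": 0,"y": 0,"z": 0,"hand": 15}
  force: 30

```text
time_s: 8.18
eef_pos: [453.4, -364.0, 39.6]
ee_rot: [-0.028, 0.707, -0.028, -0.706]
force: [0.5, 0.1, 4.9]
grip_width: 0.245
```

>>> jog_arm:
  increments:
    - {"rx": 0,"ry": 0,"rz": 0,"x": -10,"y": 0,"z": 0,"hand": 15}
    - {"rx": 0,"ry": 0,"rz": 0,"x": -30,"y": 0,"z": 0,"hand": 15}
    - {"rx": 0,"ry": 0,"rz": 0,"x": -40,"y": 0,"z": 0,"hand": 15}
    - {"rx": 0,"ry": 0,"rz": 0,"x": -40,"y": 0,"z": 0,"hand": 15}
    - {"rx": 0,"ry": 0,"rz": 0,"x": -30,"y": 0,"z": 0,"hand": 15}

```text
time_s: 8.8
eef_pos: [453.0, -363.6, 190.9]
ee_rot: [-0.028, 0.707, -0.028, -0.706]
force: [-0.3, -0.5, -0.9]
grip_width: 0.243
```

Run:
```python
from h import *
go([611.2,67.5,190],-1)
cv2.imwrite("pics/side4.png",cv2.resize(capture("side")[200:400,220:460,::-1],None,fx=3,fy=3,interpolation=2))
```

```text
t 8.8 pos [ 453.  -363.6  190.9] force [-0.27 -0.52 -0.85] grip 0.243 joints [-0.88  0.44  1.34 -0.    1.36  0.77]
rotvec tool [ 0.0013 -0.0012 -0.0012] shift cur axes [   0.5 -442.3 -123.6] shift after turn [   0.9 -442.5 -123. ]
```

View pics/side4.png

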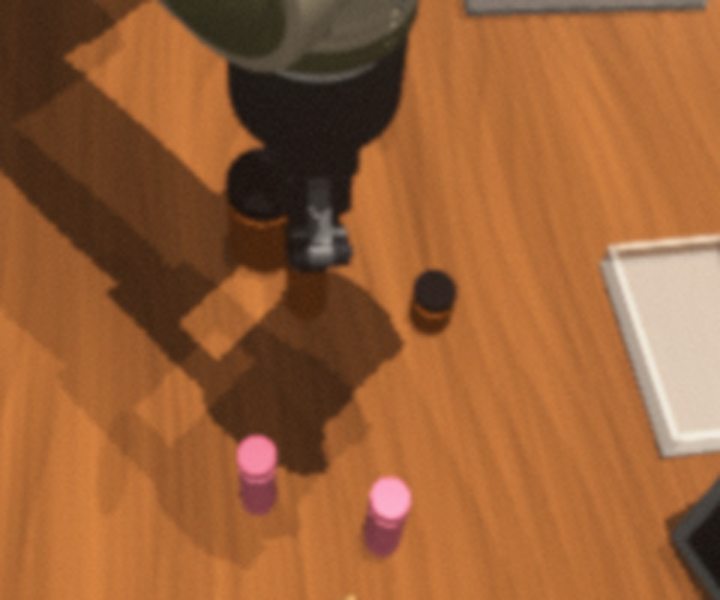

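The vial is held, its amber body showing below the fingers at crop (305,285). I'll carry it over the well.

>>> jog_arm:
  increments:
    - {"rx": 0,"ry": 0,"rz": 0,"x": 0,"y": -25,"z": -10,"hand": 15}
    - {"rx": 0,"ry": 0,"rz": 0,"x": 0,"y": -40,"z": -10,"hand": 15}
    - {"rx": 0,"ry": 0,"rz": 0,"x": 0,"y": -40,"z": -10,"hand": 15}
    - {"rx": 0,"ry": 0,"rz": 0,"x": 0,"y": -40,"z": -10,"hand": 15}
    - {"rx": 0,"ry": 0,"rz": 0,"x": 0,"y": -40,"z": -10,"hand": 15}

```text
time_s: 9.48
eef_pos: [517.6, -181.7, 188.7]
ee_rot: [0.028, -0.707, 0.028, 0.707]
force: [0.2, 0.2, -1.5]
grip_width: 0.244
```

>>> jog_arm:
  increments:
    - {"rx": 0,"ry": 0,"rz": 0,"x": 0,"y": -40,"z": -10,"hand": 15}
    - {"rx": 0,"ry": 0,"rz": 0,"x": 0,"y": -40,"z": -10,"hand": 15}
    - {"rx": 0,"ry": 0,"rz": 0,"x": 0,"y": -40,"z": -10,"hand": 15}
    - {"rx": 0,"ry": 0,"rz": 0,"x": 0,"y": -40,"z": -10,"hand": 15}
    - {"rx": 0,"ry": 0,"rz": 0,"x": 0,"y": -40,"z": -15,"hand": 15}

```text
time_s: 10.1
eef_pos: [588.2, 13.3, 188.7]
ee_rot: [0.028, -0.707, 0.028, 0.707]
force: [0.3, -1.5, -0.6]
grip_width: 0.243
```

>>> jog_arm:
  increments:
    - {"rx": 0,"ry": 0,"rz": 0,"x": 0,"y": -30,"z": -10,"hand": 15}
    - {"rx": 0,"ry": 0,"rz": 0,"x": 0,"y": -15,"z": -5,"hand": 15}
    - {"rx": 0,"ry": 0,"rz": 0,"x": 0,"y": 0,"z": 0,"hand": 15}

```text
time_s: 10.48
eef_pos: [606.5, 55.8, 188.4]
ee_rot: [0.028, -0.706, 0.028, 0.707]
force: [-0.2, 0.6, -0.2]
grip_width: 0.241
```

Run:
```python
from h import *
go([611.2,67.5,90],-1)
cv2.imwrite("pics/side5.png",cv2.resize(capture("side")[60:220,300:480,::-1],None,fx=4,fy=3.7,interpolation=2))
```

```text
t 10.475 pos [606.5  55.8 188.4] force [-0.17  0.56 -0.21] grip 0.241 joints [-0.1   0.51  1.24 -0.    1.39  1.55]
rotvec tool [ 0.0022  0.0003 -0.0002] shift cur axes [ 98.4 -12.1  -3.8] shift after turn [ 98.4 -12.1  -3.7]
```

View pics/side5.png

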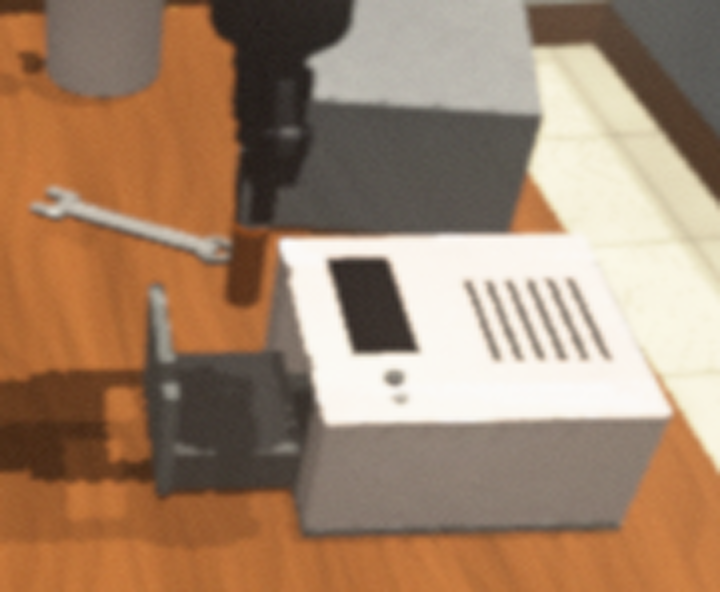

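>>> jog_arm:
  increments:
    - {"rx": 0,"ry": 0,"rz": 0,"x": 10,"y": -12,"z": -4,"hand": 15}
    - {"rx": 0,"ry": 0,"rz": 0,"x": 30,"y": 0,"z": 0,"hand": 15}
    - {"rx": 0,"ry": 0,"rz": 0,"x": 30,"y": 0,"z": 0,"hand": 15}
    - {"rx": 0,"ry": 0,"rz": 0,"x": 25,"y": 0,"z": 0,"hand": 15}
    - {"rx": 0,"ry": 0,"rz": 0,"x": 0,"y": 0,"z": 0,"hand": 15}

```text
time_s: 11.15
eef_pos: [610.4, 67.1, 91.5]
ee_rot: [0.028, -0.705, 0.028, 0.708]
force: [0.2, -0.6, 0.2]
grip_width: 0.245
```

Run:
```python
from h import *
go([611.2,67.5,80],-1)
im=cv2.resize(capture("side")[110:210,320:420,::-1],None,fx=6,fy=6,interpolation=2)
e=sense()["eef_pos"]
for c,z,col,r in ((e,e[2]-39.5,(0,255,255),11.5),(np.array([611.2,67.5]),42,(0,255,0),13)):
    p=[(proj("side",[c[0]+r*np.cos(t),c[1]+r*np.sin(t),z])-[320,110]+.5)*6-.5 for t in np.linspace(0,6.28,40)]
    cv2.polylines(im,[np.int32(np.round(p))],True,col,1)
cv2.imwrite("pics/side6.png",im)
```

```text
t 11.15 pos [610.4  67.1  91.5] force [ 0.21 -0.63  0.18] grip 0.245 joints [-0.08  0.61  1.35  0.    1.19  1.57]
rotvec tool [0.0006 0.0043 0.    ] shift cur axes [11.5 -0.4 -0.9] shift after turn [11.5 -0.4 -0.8]
```

View pics/side6.png

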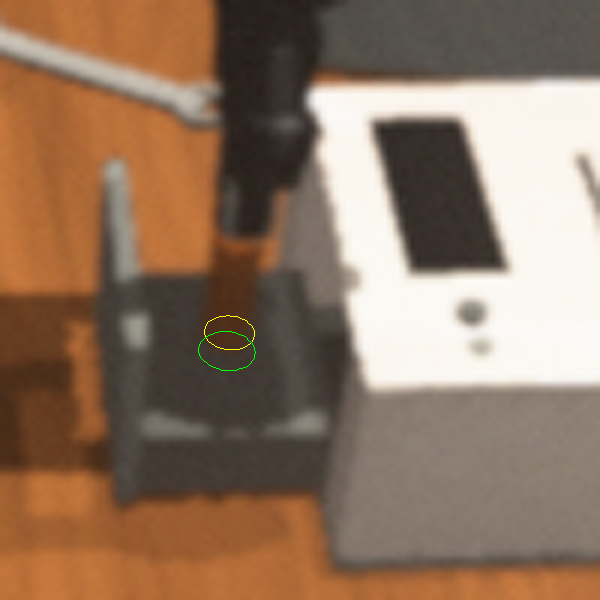

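The bottom of the vial matches its predicted outline, just above the well. Descending slowly.

>>> jog_arm:
  increments:
    - {"rx": 0,"ry": 0,"rz": 0,"x": 5,"y": -0.4,"z": -0.8,"hand": 15}
    - {"rx": 0,"ry": 0,"rz": 0,"x": 3,"y": 0,"z": 0,"hand": 15}
    - {"rx": 0,"ry": 0,"rz": 0,"x": 2,"y": 0,"z": 0,"hand": 15}

```text
time_s: 11.58
eef_pos: [612.5, 67.6, 83.7]
ee_rot: [-0.028, 0.707, -0.028, -0.706]
force: [-1.3, -0.6, -0.4]
grip_width: 0.243
```

>>> jog_arm:
  increments:
    - {"rx": 0,"ry": 0,"rz": 0,"x": 2,"y": 0,"z": 0,"hand": 15}

```text
time_s: 11.7
eef_pos: [612.4, 67.6, 81.6]
ee_rot: [-0.028, 0.707, -0.028, -0.706]
force: [-0.2, 0.2, 0.2]
grip_width: 0.245
```

>>> jog_arm:
  increments:
    - {"rx": 0,"ry": 0,"rz": 0,"x": 2,"y": 0,"z": 0,"hand": 15}

```text
time_s: 11.82
eef_pos: [612.4, 67.6, 79.5]
ee_rot: [-0.028, 0.707, -0.028, -0.707]
force: [0.6, 0.3, -1.3]
grip_width: 0.239
```

>>> jog_arm:
  increments:
    - {"rx": 0,"ry": 0,"rz": 0,"x": 2,"y": 0,"z": 0,"hand": 15}

```text
time_s: 11.95
eef_pos: [612.4, 67.6, 77.5]
ee_rot: [-0.028, 0.707, -0.028, -0.707]
force: [0.3, -0.3, -1.6]
grip_width: 0.241
```

>>> jog_arm:
  increments:
    - {"rx": 0,"ry": 0,"rz": 0,"x": 2,"y": 0,"z": 0.6,"hand": 15}

```text
time_s: 12.08
eef_pos: [611.8, 67.6, 75.4]
ee_rot: [-0.028, 0.707, -0.028, -0.707]
force: [0.4, 0.6, -0.6]
grip_width: 0.239
```

>>> jog_arm:
  increments:
    - {"rx": 0,"ry": 0,"rz": 0,"x": 3,"y": 0,"z": 0,"hand": 15}

```text
time_s: 12.2
eef_pos: [611.8, 67.6, 72.4]
ee_rot: [-0.028, 0.707, -0.028, -0.707]
force: [0.2, -0.2, 0.3]
grip_width: 0.242
```

>>> jog_arm:
  increments:
    - {"rx": 0,"ry": 0,"rz": 0,"x": 3,"y": 0,"z": 0,"hand": 15}

```text
time_s: 12.32
eef_pos: [611.7, 67.7, 69.3]
ee_rot: [0.028, -0.707, 0.028, 0.707]
force: [0.2, 0.1, -0.5]
grip_width: 0.241
```

>>> jog_arm:
  increments:
    - {"rx": 0,"ry": 0,"rz": 0,"x": 3,"y": 0,"z": 0,"hand": 15}

```text
time_s: 12.45
eef_pos: [611.8, 67.7, 66.3]
ee_rot: [0.028, -0.707, 0.028, 0.707]
force: [-0.4, -0.2, -0.5]
grip_width: 0.242
```

>>> jog_arm:
  increments:
    - {"rx": 0,"ry": 0,"rz": 0,"x": 3,"y": 0,"z": 0,"hand": 15}

```text
time_s: 12.58
eef_pos: [611.8, 67.7, 63.3]
ee_rot: [0.028, -0.707, 0.028, 0.707]
force: [-0.2, 0.6, -0.1]
grip_width: 0.243
```

>>> jog_arm:
  increments:
    - {"rx": 0,"ry": 0,"rz": 0,"x": 3,"y": 0,"z": 0,"hand": 15}
    - {"rx": 0,"ry": 0,"rz": 0,"x": 3,"y": 0,"z": 0,"hand": 15}

```text
time_s: 12.82
eef_pos: [611.8, 67.6, 57.3]
ee_rot: [0.028, -0.707, 0.028, 0.707]
force: [-0.3, -0.1, 0.0]
grip_width: 0.244
```

>>> jog_arm:
  increments:
    - {"rx": 0,"ry": 0,"rz": 0,"x": 2,"y": 0,"z": 0,"hand": 15}

```text
time_s: 12.95
eef_pos: [611.7, 67.7, 55.4]
ee_rot: [0.028, -0.707, 0.028, 0.707]
force: [1.4, -0.6, -0.3]
grip_width: 0.239
```

>>> jog_arm:
  increments:
    - {"rx": 0,"ry": 0,"rz": 0,"x": 1,"y": 0,"z": 0,"hand": 15}

```text
time_s: 13.08
eef_pos: [611.7, 67.7, 54.4]
ee_rot: [0.028, -0.707, 0.028, 0.707]
force: [0.3, 0.0, -0.1]
grip_width: 0.244
```

>>> jog_arm:
  increments:
    - {"rx": 0,"ry": 0,"rz": 0,"x": 1,"y": 0,"z": 0,"hand": 15}

```text
time_s: 13.2
eef_pos: [611.9, 67.6, 53.7]
ee_rot: [-0.028, 0.707, -0.028, -0.706]
force: [-0.9, 0.6, 4.6]
grip_width: 0.244
```

The floor was felt at 53.7, where it was expected (about 53). Releasing.

>>> jog_arm:
  increments:
    - {"rx": 0,"ry": 0,"rz": 0,"x": 0,"y": 0,"z": 0,"hand": 45}
    - {"rx": 0,"ry": 0,"rz": 0,"x": 0,"y": 0,"z": 0,"hand": 45}
    - {"rx": 0,"ry": 0,"rz": 0,"x": -20,"y": 0,"z": 0,"hand": 45}
    - {"rx": 0,"ry": 0,"rz": 0,"x": -40,"y": 0,"z": 0,"hand": 45}
    - {"rx": 0,"ry": 0,"rz": 0,"x": -40,"y": 0,"z": 0,"hand": 45}

```text
time_s: 13.82
eef_pos: [611.6, 67.7, 154.7]
ee_rot: [0.028, -0.706, 0.028, 0.707]
force: [-0.9, 0.1, -0.4]
grip_width: 0.527
```

>>> jog_arm:
  increments:
    - {"rx": 0,"ry": 0,"rz": 0,"x": 0,"y": 0,"z": 40,"hand": 0}
    - {"rx": 0,"ry": 0,"rz": 0,"x": 0,"y": 0,"z": 50,"hand": 0}
    - {"rx": 0,"ry": 0,"rz": 0,"x": 0,"y": 0,"z": 30,"hand": 0}
    - {"rx": 0,"ry": 0,"rz": 0,"x": 0,"y": 0,"z": 0,"hand": 0}

```text
time_s: 14.32
eef_pos: [491.0, 77.4, 154.1]
ee_rot: [-0.028, 0.707, -0.028, -0.706]
force: [-0.4, 0.3, 0.3]
grip_width: -0.002
```

Run:
```python
from h import *
go([*(F0-U*135)[:2],65],-1)
s=capture("side");t=capture("top")
im=cv2.resize(s[110:210,320:420,::-1],None,fx=4,fy=4,interpolation=2)
for z,r in ((89,11.5),(42,13)):
    p=[(proj("side",[611.2+r*np.cos(a),67.5+r*np.sin(a),z])-[320,110]+.5)*4-.5 for a in np.linspace(0,6.28,40)]
    cv2.polylines(im,[np.int32(np.round(p))],True,(0,255,0),1)
cv2.imwrite("pics/c7.png",np.hstack([im,cv2.resize(t[100:200,240:340,::-1],None,fx=4,fy=4,interpolation=2)]))
```

```text
t 14.325 pos [491.   77.4 154.1] force [-0.39  0.29  0.27] grip -0.002 joints [-0.08  0.29  1.65  0.    1.2   1.57]
rotvec tool [ 0.0017 -0.0004  0.    ] shift cur axes [ 89.1   0.6 -25.2] shift after turn [ 89.1   0.5 -25.3]
```

View pics/c7.png

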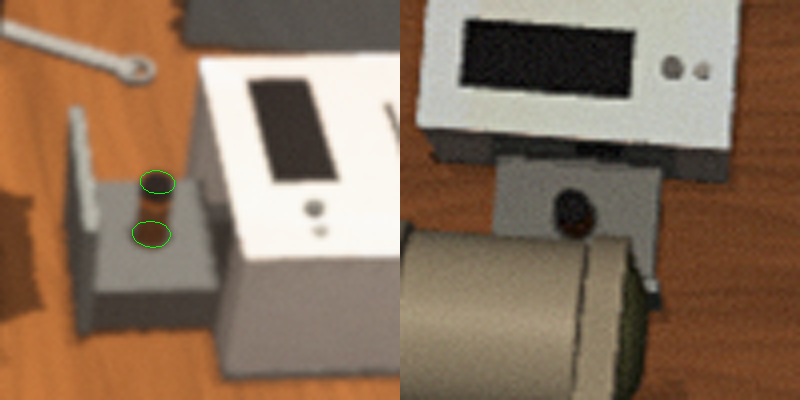

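The vial stands in the well, and its cap matches the outline predicted for z=89. Now closing the drawer.

>>> jog_arm:
  increments:
    - {"rx": 0,"ry": 0,"rz": 0,"x": 40,"y": 0,"z": 0,"hand": 0}
    - {"rx": 0,"ry": 0,"rz": 0,"x": 40,"y": 0,"z": -10,"hand": 0}
    - {"rx": 0,"ry": 0,"rz": 0,"x": 9,"y": 0,"z": -20,"hand": 0}
    - {"rx": 0,"ry": 0,"rz": 0,"x": 0,"y": 0,"z": -10,"hand": 0}
    - {"rx": 0,"ry": 0,"rz": 0,"x": 0,"y": 0,"z": -4,"hand": 0}

```text
time_s: 15.05
eef_pos: [537.0, 73.5, 64.9]
ee_rot: [-0.028, 0.707, -0.028, -0.706]
force: [0.4, 0.1, 0.4]
grip_width: 0.0
```

>>> jog_arm:
  increments:
    - {"rx": 0,"ry": 0,"rz": 0,"x": 0,"y": 0,"z": -4,"hand": 0}
    - {"rx": 0,"ry": 0,"rz": 0,"x": 0,"y": 0,"z": -4,"hand": 0}
    - {"rx": 0,"ry": 0,"rz": 0,"x": 0,"y": 0,"z": -4,"hand": 0}
    - {"rx": 0,"ry": 0,"rz": 0,"x": 0,"y": 0,"z": -4,"hand": 0}

```text
time_s: 15.55
eef_pos: [551.7, 72.4, 64.7]
ee_rot: [0.028, -0.706, 0.028, 0.707]
force: [-4.1, -0.1, 3.7]
grip_width: -0.003
```

>>> jog_arm:
  increments:
    - {"rx": 0,"ry": 0,"rz": 0,"x": 0,"y": 0,"z": -4,"hand": 0}
    - {"rx": 0,"ry": 0,"rz": 0,"x": 0,"y": 0,"z": -5,"hand": 0}
    - {"rx": 0,"ry": 0,"rz": 0,"x": 0,"y": 0,"z": -5,"hand": 0}
    - {"rx": 0,"ry": 0,"rz": 0,"x": 0,"y": 0,"z": -5,"hand": 0}
    - {"rx": 0,"ry": 0,"rz": 0,"x": 0,"y": 0,"z": -5,"hand": 0}

```text
time_s: 16.18
eef_pos: [576.1, 70.5, 64.6]
ee_rot: [0.028, -0.706, 0.028, 0.707]
force: [-5.3, -0.2, 5.0]
grip_width: -0.002
```

>>> jog_arm:
  increments:
    - {"rx": 0,"ry": 0,"rz": 0,"x": 0,"y": 0,"z": -5,"hand": 0}
    - {"rx": 0,"ry": 0,"rz": 0,"x": 0,"y": 0,"z": -5,"hand": 0}
    - {"rx": 0,"ry": 0,"rz": 0,"x": 0,"y": 0,"z": -5,"hand": 0}
    - {"rx": 0,"ry": 0,"rz": 0,"x": 0,"y": 0,"z": -5,"hand": 0}
    - {"rx": 0,"ry": 0,"rz": 0,"x": 0,"y": 0,"z": -5,"hand": 0}

```text
time_s: 16.8
eef_pos: [600.8, 68.4, 64.6]
ee_rot: [0.028, -0.706, 0.028, 0.707]
force: [-6.8, 0.2, 6.0]
grip_width: 0.0
```

>>> jog_arm:
  increments:
    - {"rx": 0,"ry": 0,"rz": 0,"x": 0,"y": 0,"z": -5,"hand": 0}
    - {"rx": 0,"ry": 0,"rz": 0,"x": 0,"y": 0,"z": -5,"hand": 0}
    - {"rx": 0,"ry": 0,"rz": 0,"x": 0,"y": 0,"z": -4,"hand": 0}
    - {"rx": 0,"ry": 0,"rz": 0,"x": 0,"y": 0,"z": -3,"hand": 0}
    - {"rx": 0,"ry": 0,"rz": 0,"x": 0,"y": 0,"z": -2,"hand": 0}

```text
time_s: 17.42
eef_pos: [619.7, 66.9, 64.6]
ee_rot: [0.028, -0.706, 0.028, 0.707]
force: [-7.0, -0.6, 5.4]
grip_width: 0.001
```

>>> jog_arm:
  increments:
    - {"rx": 0,"ry": 0,"rz": 0,"x": 0,"y": 0,"z": -3,"hand": 0}
    - {"rx": 0,"ry": 0,"rz": 0,"x": 0,"y": 0,"z": -3,"hand": 0}
    - {"rx": 0,"ry": 0,"rz": 0,"x": 0,"y": 0,"z": -2,"hand": 0}
    - {"rx": 0,"ry": 0,"rz": 0,"x": 0,"y": 0,"z": -2,"hand": 0}
    - {"rx": 0,"ry": 0,"rz": 0,"x": 0,"y": 0,"z": -1,"hand": 0}

```text
time_s: 18.05
eef_pos: [630.6, 66.0, 64.6]
ee_rot: [0.028, -0.706, 0.028, 0.707]
force: [-7.9, -1.0, 4.9]
grip_width: 0.004
```

>>> jog_arm:
  increments:
    - {"rx": 0,"ry": 0,"rz": 0,"x": 0,"y": 0,"z": -1,"hand": 0}
    - {"rx": 0,"ry": 0,"rz": 0,"x": 0,"y": 0,"z": -0.7,"hand": 0}

```text
time_s: 18.3
eef_pos: [632.3, 65.8, 64.6]
ee_rot: [0.028, -0.706, 0.028, 0.707]
force: [-5.9, -1.4, 3.9]
grip_width: 0.001
```

>>> jog_arm:
  increments:
    - {"rx": 0,"ry": 0,"rz": 0,"x": 0,"y": 0,"z": -0.5,"hand": 0}

```text
time_s: 18.42
eef_pos: [632.8, 65.8, 64.5]
ee_rot: [0.028, -0.706, 0.028, 0.707]
force: [-7.4, -0.1, 5.0]
grip_width: -0.002
```

>>> jog_arm:
  increments:
    - {"rx": 0,"ry": 0,"rz": 0,"x": 0,"y": 0,"z": -0.4,"hand": 0}

```text
time_s: 18.55
eef_pos: [633.1, 65.7, 64.6]
ee_rot: [0.028, -0.706, 0.028, 0.707]
force: [-7.6, -0.8, 4.4]
grip_width: -0.002
```

>>> jog_arm:
  increments:
    - {"rx": 0,"ry": 0,"rz": 0,"x": 0,"y": 0,"z": -0.4,"hand": 0}

```text
time_s: 18.68
eef_pos: [633.5, 65.7, 64.6]
ee_rot: [0.028, -0.706, 0.028, 0.707]
force: [-7.9, -1.0, 5.3]
grip_width: -0.002
```

>>> jog_arm:
  increments:
    - {"rx": 0,"ry": 0,"rz": 0,"x": 0,"y": 0,"z": -0.4,"hand": 0}

```text
time_s: 18.8
eef_pos: [633.9, 65.7, 64.6]
ee_rot: [0.028, -0.706, 0.028, 0.707]
force: [-7.0, -0.5, 5.5]
grip_width: -0.0
```

>>> jog_arm:
  increments:
    - {"rx": 0,"ry": 0,"rz": 0,"x": 0,"y": 0,"z": -0.4,"hand": 0}

```text
time_s: 18.92
eef_pos: [634.3, 65.7, 64.6]
ee_rot: [0.028, -0.706, 0.028, 0.707]
force: [-7.1, -1.0, 6.1]
grip_width: -0.001
```

>>> jog_arm:
  increments:
    - {"rx": 0,"ry": 0,"rz": 0,"x": 0,"y": 0,"z": -0.3,"hand": 0}

```text
time_s: 19.05
eef_pos: [634.5, 65.6, 64.6]
ee_rot: [0.028, -0.706, 0.028, 0.707]
force: [-9.5, -0.4, 6.8]
grip_width: -0.003
```

>>> jog_arm:
  increments:
    - {"rx": 0,"ry": 0,"rz": 0,"x": 0,"y": 0,"z": 0,"hand": 0}

```text
time_s: 19.18
eef_pos: [634.4, 65.6, 64.5]
ee_rot: [0.028, -0.706, 0.028, 0.707]
force: [-8.1, -1.2, 5.8]
grip_width: 0.001
```

>>> jog_arm:
  increments:
    - {"rx": 0,"ry": 0,"rz": 0,"x": 0,"y": 0,"z": -0.3,"hand": 0}

```text
time_s: 19.3
eef_pos: [634.5, 65.6, 64.6]
ee_rot: [0.028, -0.706, 0.028, 0.707]
force: [-9.9, -0.2, 6.2]
grip_width: -0.004
```

>>> jog_arm:
  increments:
    - {"rx": 0,"ry": 0,"rz": 0,"x": 0,"y": 0,"z": 2,"hand": 0}
    - {"rx": 0,"ry": 0,"rz": 0,"x": 0,"y": 0,"z": 4,"hand": 0}
    - {"rx": 0,"ry": 0,"rz": 0,"x": 0,"y": 0,"z": 15,"hand": 0}
    - {"rx": 0,"ry": 0,"rz": 0,"x": 0,"y": 0,"z": 40,"hand": 0}
    - {"rx": 0,"ry": 0,"rz": 0,"x": 0,"y": 0,"z": 50,"hand": 0}

```text
time_s: 19.92
eef_pos: [524.5, 74.4, 64.3]
ee_rot: [-0.028, 0.707, -0.028, -0.706]
force: [0.1, 0.1, 0.0]
grip_width: -0.0
```

>>> jog_arm:
  increments:
    - {"rx": 0,"ry": 0,"rz": 0,"x": -40,"y": 0,"z": 40,"hand": 0}
    - {"rx": 0,"ry": 0,"rz": 0,"x": -40,"y": 0,"z": 40,"hand": 0}
    - {"rx": 0,"ry": 0,"rz": 0,"x": -40,"y": 0,"z": 0,"hand": 0}
    - {"rx": 0,"ry": 0,"rz": 0,"x": 0,"y": 0,"z": 0,"hand": 0}
    - {"rx": 0,"ry": 0,"rz": 0,"x": 0,"y": 0,"z": 0,"hand": 0}

```text
time_s: 20.55
eef_pos: [445.0, 80.8, 183.8]
ee_rot: [0.028, -0.706, 0.028, 0.707]
force: [-1.0, -0.6, -0.5]
grip_width: 0.003
```

Run:
```python
from h import *
go([*(F0-U*135)[:2],65],-1)
s=capture("side");t=capture("top")
cv2.imwrite("pics/side8.png",s[:,:,::-1]);cv2.imwrite("pics/top8.png",t[:,:,::-1])
cv2.imwrite("pics/c8.png",np.hstack([cv2.resize(s[110:210,340:440,::-1],None,fx=4,fy=4,interpolation=2),cv2.resize(t[80:180,235:335,::-1],None,fx=4,fy=4,interpolation=2)]))
```

```text
t 20.55 pos [445.   80.8 183.8] force [-1.04 -0.56 -0.51] grip 0.003 joints [-0.08  0.17  1.73  0.    1.24  1.57]
rotvec tool [0.0012 0.0002 0.    ] shift cur axes [118.8   0.3 -71.4] shift after turn [118.8   0.2 -71.4]
```

View pics/c8.png

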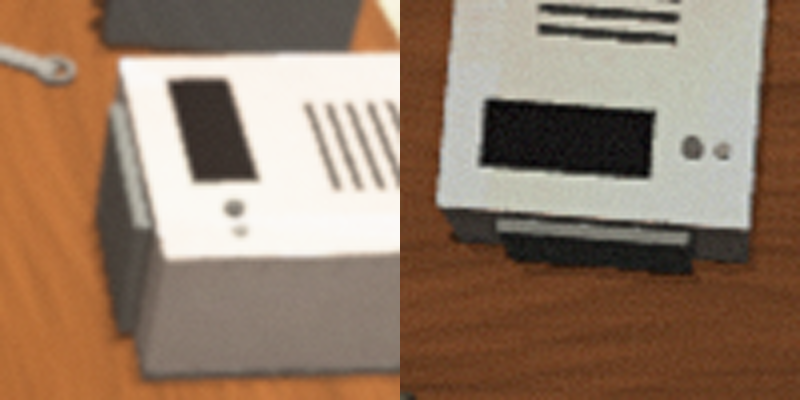

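View pics/side8.png

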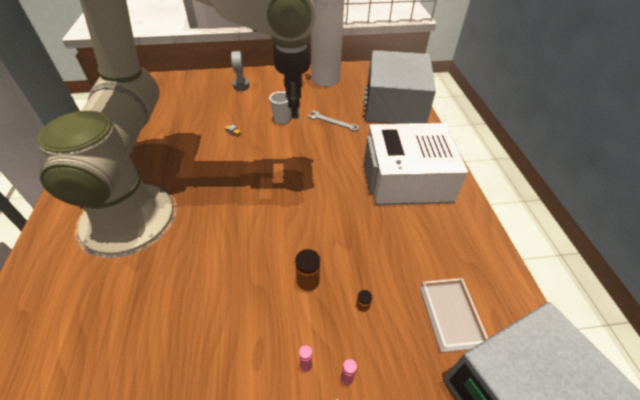

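The drawer is shut: its front is at side-crop (125,160) and top-crop (590,230), as at the start. The bottle (308,268), short vial (365,299), pinks, spanner and cup are at their original pixels. Handing in.

```bash
python3 -c "
from rig import *
print(finish_job())"
```

```text
the job is handed in; nothing more can be done
None
```

The tall slim vial is in the loader's round well and the drawer is latched shut. I handed the job in at about 20.7 s of the 72 s allowed; `finish_job()` reports no verdict.

- **Opening:** I pressed the drawer front until the force rose at the hard stop, about 11 N at most. When I let go, it sprang fully out.
- **Vial:** I gripped it at 30 N and lowered it into the well. It touched the floor where expected (TCP height 53.7 mm against about 53 mm predicted). After release, its cap matched the outline predicted for a fully seated vial.
- **Closing:** I pressed the drawer to the same hard stop, about 12 N at most, and backed off. About 1 s later, in both views, its front was where it had been when latched at the start, with the gripper clear of everything.
- **Other things:** In the last side picture I saw no shift in the bottle, short vial, pink look-alikes, spanner, parts tray or beaker. The gripper partly hid the beaker. The coupling was visible at the end but hidden in the first side picture, so I had nothing to compare it with there.

Two readings did not quite match. The grip width read about 20.7 mm on the 23 mm vial. About 5 N of vertical force showed while pressing the drawer. Neither had a visible effect.

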